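Hold the laminator's jam release open

ROBOT

A 6-joint arm with a two-finger parallel gripper is mounted at the origin on the work surface; the furniture and walls round the work are solid. World frame = base frame: x ahead of the robot, y to its left, z up, the work surface at z = 0. Lengths are in m, angles in rad, forces in N, time in s.
With the tool pointing down it reaches from about 0.25 to 0.725 m from the base axis. Payload 4 kg.
Tool frame: the origin (TCP) lies midway between the tips of the shut fingers; the grasp point (between the pads) lies 19 mm behind it; z points along the fingers, y is the line along which they close (so a half turn about z gives the same grasp; the last joint's range is limited). The gripper opens to 85 mm and grips with 20 to 120 N. Pads are 22 mm wide; open, the fingers measure 114 mm over their backs; the gripper's body (76 mm by 85 mm) begins 54 mm behind the grasp point. The pads swing forward as they close: fully open they stand 13 mm farther back than shut.
Start: joints at [1.231, 0.241, 0.005, 1.335, 0, 1.571], TCP at [0.167, 0.471, 0.231] pointing down, gripper open.
Joint ranges: [-2.72, 2.72], [-1.05, 1.87], [-1.09, 1.28], [-1.99, 2.15], [-1.42, 1.44], [-3.14, 3.14]. Speed limits (rad/s): [2.79, 2.79, 3.14, 3.14, 3.14, 3.14].

INTERFACE

Orientations are given as a unit quaternion [x, y, z, w].
In Python, from workcell import monitor, vision, job gives the robot as it stands.
- The arm moves only by the tool move_arm, never from a script. Its argument "moves" is a list that holds one entry, the list of rows, each a list of 5 numbers: the shift along the world's x, y, z in m, then the turn about the world's z in degrees, then the opening in per cent of the stroke, from 0 (shut) to 100 (fully open). In form: [[[x, y, z, turn, gripper], ...]]. A call has 1 to 5 rows; each row is the pose to reach, as a shift and turn from the pose commanded when the call began; what a row does not reach only later rows make up. A row lasts 1/8 s, in which the tool goes at most 62.5 mm and 10.7 degrees, less where a joint would pass 70% of its speed; a pose out of reach is approached as far as the arm can. A call with a gripper value outside its range is refused whole. The fingers move at their own pace and stop on an object; the grip force is fixed at half the most. Time passes only in rows, so rows that repeat a pose let the fingers close. It gives the time, the measured TCP pose, the force, the opening and the grip force at its end, in the units of the state.
- monitor.get_obs(): the state, without advancing time (a new reading comes with each control period).
- vision.camera(name): name is "scene" or "side" or "wrist"; returns a dict with "color" (420x560x3 uint8, red, green, blue), "camera_matrix" (3x3 intrinsics, pixels), "eye" and "attitude" of the camera in the world; the wrist camera has in their place "hand_eye" (4x4, takes a point from camera to tool coordinates, whose origin is the TCP and whose axes are the flange's). Camera axes: x right, y up, looking along -z (the intrinsics and any distortion apply to the point x, -y, -z); pixel columns grow to the right and rows downward; lengths in m; the calibration is good to about 2 mm. A picture is of the moment at which its call begins: read the wrist's pose just before it. There is no depth.
- job.job_done(): hands the job in; it is judged then, once.
The state is a dict: "clock": time; "joint_pos": joint angles; "joint_vel": joint speeds; "tau": joint torques, N m; "eef_pos": TCP position; "tool_rot": TCP orientation; "ft_force": force on the tool from outside, world axes, zero at the start; "ft_torque": the same for the moment, N m; "grip_width": finger opening in m; "grasp_force": force on a finger pad.
Only numpy, scipy, OpenCV 4.12 (cv2) and the standard library are available. Lean on these libraries where they do the work, as an engineer would, in place of code of your own. Each camera call takes 0.05 s, during which the arm holds its last target. There are 200 camera calls.

TASK

A card is stuck in the small white desk laminator. Push the square lock knob down and, keeping it down, turn it clockwise to its other mark, then let it rise again, which unlocks the release dial; after that turn the dial with the raised bar clockwise past its two clicks to the third position and hold it there against its spring. Finish while still holding the dial in that position, so that a colleague can draw the card out, and leave the glue stick and the black clip beside the machine where they stand.

Things in the scene. Friction and masses are not known exactly. Their poses are not given: they have to be found in the camera images.
- laminator: white desk laminator, fixed, 150 (x) x 280 (y) x 75 mm; origin: centre of its underside. x points from the feed side (grey lip out to x = -110 mm, 33 mm high) to the exit side (stuck card out to x = 125 mm), y to its left. Lock knob's axis at x = 0, y = 75 mm, release dial's at x = 0, y = -75 mm; the black rocker between them is not needed
- lock_grip (a point): on the upright axis of the lock knob, 10 mm below its top: a grey square boss 24 x 24 mm, 32 mm tall (14 to 46 mm above the deck when up) on a round skirt 41 mm wide (8 to 14 mm above the deck). x, y are square to the boss's faces and turn with it; z up; the point goes down with the knob
- lock_press (a joint): how far the lock knob is pushed down, 0 (up) to 0.008 m; spring force 6 N at the top, 10 N at the bottom. Up it cannot be turned; pushed down more than about 6 mm it turns freely. Let go at either mark it rises fully and is locked there; let go in between it stays down
- lock (a joint): turn of the lock knob, growing clockwise from above: 0 rad at the start (locked, play 0.05), about 1.05 rad (1.00 to the stop at 1.10) at the other mark, where it can rise and the dial is unlocked. About 0.02 N m turns it when pushed down
- dial_grip (a point): on the upright axis of the release dial, 12 mm below its top: a grey bar 46 mm long, 12 mm thick, 34 mm tall (8 to 42 mm above the deck) across a round disc 60 mm wide, 8 mm thick. x runs along the bar to its pointer end (black line on top), y across the bar; both turn with the dial; z up
- dial (a joint): turn of the release dial, growing clockwise from above: rest 0 rad, clicks at the first mark 0.4 and second 0.8, third position from 1.10 to the end stop 1.25 (mark 1.2). A spring returns it to 0 from everywhere: 0.08 N m at rest, 0.18 N m at the third; about 0.05 N m more just before each click. Bolted at 0 until the lock knob is at its other mark
- glue_stick: loose glue stick standing upright near the feed side, 28 mm round, 95 mm tall; origin at the centre of its underside, z up along it
- black_clip: loose black binder clip standing near the laminator's left end, 25 x 32 x 47 mm; origin at the centre of its underside
There are look-alikes about, which are no part of the job. Of the things that look like the glue_stick, take the one that is nearest to the robot's base at the start.

How it is judged:
By the outcome, as a careful person would: the job done as asked, in the order asked, and still so for the second after the job is handed in, while the arm keeps its last pose, push and grip.
It also fails if it takes over 53 s, if anything falls off the work surface, if the arm or the gripper's body presses on something with over 40 N, if the wrist force passes 120 N, or if a joint passes its speed limit or range.

## Working session

There is one attempt and no reset: what is moved stays moved. The work goes in short steps, Python scripts to look and compute and a tool call to move; the robot and the scene stay as the last step left them, time stands still between calls to the robot, and variables do not carry over. Pictures are saved under pics/ and viewed, at most 10 in all, crops included, and the job is handed in when it is done.

Besides the shell and the picture viewer there is one more tool, called after "Call:" by a JSON object that holds its "method" and its "body". move_arm: Moves the arm, as the interface text tells. Its arguments: {"type":"object","properties":{"moves":{"type":"array","items":{"type":"array","items":{"type":"array","items":{"type":"number"}}}}},"required":["moves"]}

```bash
mkdir -p pics
cat > h.py <<'E'
import numpy as np, cv2
from workcell import monitor, vision, job
from scipy.spatial.transform import Rotation as R
def snap(name, fn):
    o=monitor.get_obs(); c=vision.camera(name)
    cv2.imwrite('pics/'+fn, c['color'][:,:,::-1].copy())
    c['obs']=o
    if name=='wrist':
        T=np.eye(4); T[:3,:3]=R.from_quat(o['tool_rot']).as_matrix(); T[:3,3]=o['eef_pos']
        M=T@np.array(c['hand_eye']); c['E'],c['A']=M[:3,3],M[:3,:3]
    else:
        c['E']=np.array(c['eye']); a=np.array(c['attitude']); c['A']=a if a.shape==(3,3) else R.from_quat(a).as_matrix()
    np.savez('pics/'+fn+'.npz',K=c['camera_matrix'],E=c['E'],A=c['A'],D=np.array(c.get('distortion',[])))
    return c
def ray(fn,uv,z):
    d=np.load('pics/'+fn+'.npz'); D=d['D'] if d['D'].size else None
    p=cv2.undistortPoints(np.array([[uv]],float),d['K'],D)[0,0]
    v=d['A']@np.array([p[0],-p[1],-1]); return d['E']+v*(z-d['E'][2])/v[2]
def proj(fn,P):
    d=np.load('pics/'+fn+'.npz'); q=(np.array(P)-d['E'])@d['A']; q=q*[1,-1,-1]
    return cv2.projectPoints(q.reshape(-1,1,3),np.zeros(3),np.zeros(3),d['K'],d['D'] if d['D'].size else None)[0][:,0]
E
python3 - <<'E'
from h import *
for n in ('scene','side','wrist'):
    c=snap(n,n+'0.png'); print(n,[k for k in c],np.round(c['E'],3)); print(c['camera_matrix'])
a=[cv2.imread(f'pics/{n}0.png') for n in('scene','side','wrist')]
print(c['obs'])
E
```

```text
scene ['color', 'camera_matrix', 'eye', 'attitude', 'obs', 'E', 'A'] [ 1.006 -0.363  0.716]
[[451.58729074   0.         270.13817709]
 [  0.         451.58729074 208.43711224]
 [  0.           0.           1.        ]]
side ['color', 'camera_matrix', 'eye', 'attitude', 'obs', 'E', 'A'] [1.176 0.069 0.585]
[[378.91919228   0.         275.93248483]
 [  0.         378.91919228 209.26676701]
 [  0.           0.           1.        ]]
wrist ['color', 'camera_matrix', 'hand_eye', 'obs', 'E', 'A'] [0.097 0.496 0.372]
[[294.61300418   0.         283.01785409]
 [  0.         294.61300418 205.50736681]
 [  0.           0.           1.        ]]
{'clock': 0.1, 'joint_pos': array([ 1.23102185e+00,  2.41360372e-01,  3.88983005e-03,  1.33519834e+00,
       -9.84423022e-06,  1.57078043e+00]), 'joint_vel': array([-0.00185879, -0.0024155 ,  0.0031806 ,  0.00017088, -0.00116469,
       -0.00079742]), 'tau': array([-4.29109514e-04, -3.73136795e+01,  2.53010327e+01,  1.08983627e-02,
       -4.56485895e-05,  3.41020140e-06]), 'eef_pos': array([0.16645669, 0.47089519, 0.23050241]), 'tool_rot': array([ 1.69063302e-01,  9.85604750e-01, -9.23630776e-04, -1.53453851e-04]), 'ft_force': array([-0.26796384, -0.09990461,  0.22029783]), 'ft_torque': array([ 0.03520866, -0.04929866, -0.00564805]), 'grasp_force': 0.0, 'grip_width': 0.08565039709863617}
```

View pics/scene0.png

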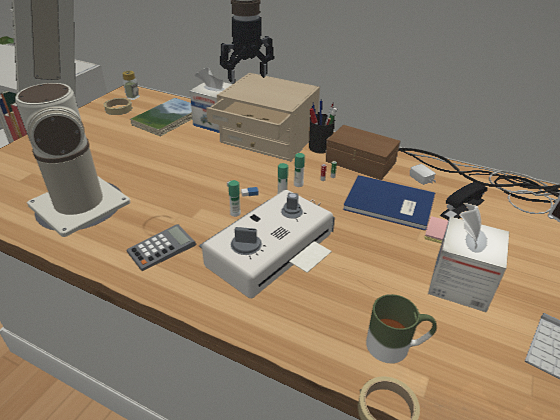

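View pics/side0.png

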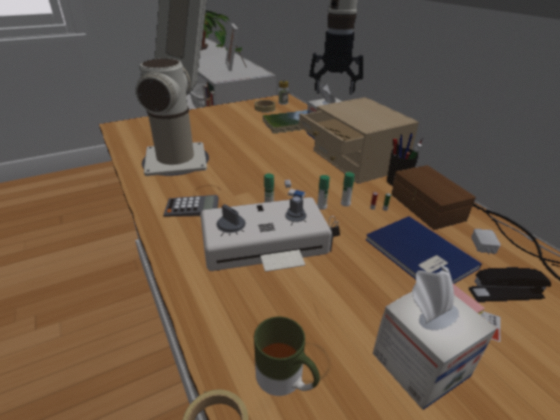

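The scene view shows the laminator at about (270,240), with the dial at (245,238) and the lock knob at (292,205). Three green-capped sticks stand at (235,197), (283,178) and (300,168); the one at (235,197) is nearest the base. In the side view the clip is at about (335,230). I'll check with a close crop.

Run:
```python
from h import *
a=cv2.imread('pics/scene0.png')[150:300,190:350]; b=cv2.imread('pics/side0.png')[165:275,190:350]
a=cv2.resize(a,None,fx=5,fy=5,interpolation=cv2.INTER_CUBIC)[:,:800]
cv2.imwrite('pics/c1.png',a[:600]); 
for n,uvs in (('scene0.png',[(245,230,.115),(292,196,.115),(235,183,.095),(283,164,.095),(300,154,.095)]),('side0.png',[(231,209,.115),(297,200,.115),(269,176,.095),(324,177,.095),(348,174,.095),(335,231,.0)])):
    for u,v,z in uvs: print(n,u,v,np.round(ray(n,(u,v),z),3))
```

```text
scene0.png 245 230 [0.497 0.122 0.115]
scene0.png 292 196 [0.493 0.277 0.115]
scene0.png 235 183 [0.34  0.246 0.095]
scene0.png 283 164 [0.369 0.389 0.095]
scene0.png 300 154 [0.37  0.457 0.095]
side0.png 231 209 [0.495 0.129 0.115]
side0.png 297 200 [0.49  0.279 0.115]
side0.png 269 176 [0.336 0.247 0.095]
side0.png 324 177 [0.37  0.386 0.095]
side0.png 348 174 [0.368 0.453 0.095]
side0.png 335 231 [0.479 0.386 0.   ]
```

View pics/c1.png

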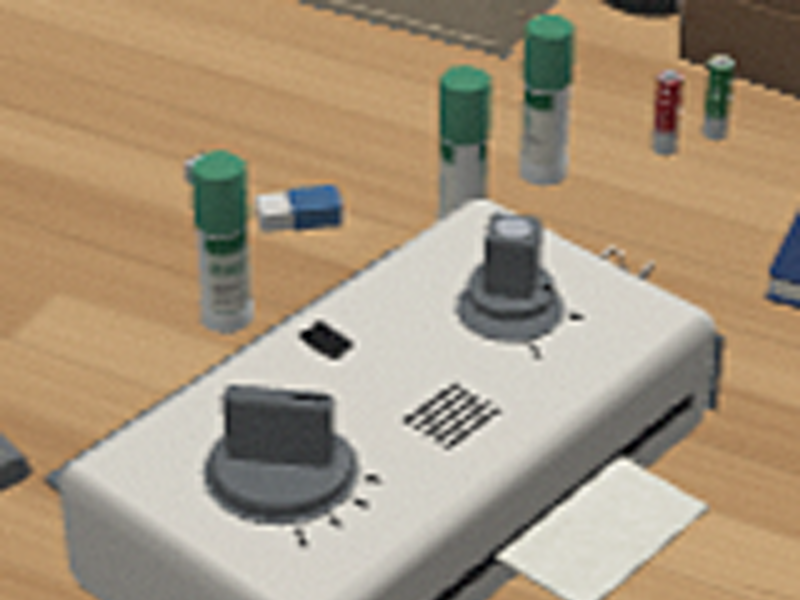

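Choice confirmed: knob is the tall square boss at scene (292,205), dial is the bar on a disc at (245,238). The glue stick to protect is (235,197), world (0.34, 0.247). Next I move above the knob.

Call:
{"method": "move_arm", "body": {"moves": [[[0.04,-0.024,0.01,3,100],[0.08,-0.048,0.02,6,100],[0.12,-0.072,0.02,9,100],[0.16,-0.096,0.02,12,100],[0.2,-0.12,0.01,15,100]]]}}

```text
clock: 0.78
eef_pos: [0.3681, 0.3508, 0.2417]
tool_rot: [0.038, 0.999, 0.001, 0.001]
ft_force: [-0.4, -0.6, 0.0]
grip_width: 0.0851
grasp_force: 0.0
```

Call:
{"method": "move_arm", "body": {"moves": [[[0.04,-0.024,0,3,80],[0.08,-0.048,0,6,60],[0.12,-0.07,0,6,60],[0.126,-0.073,0,6,60],[0.126,-0.073,0,6,60]]]}}

```text
clock: 1.4
eef_pos: [0.4925, 0.2781, 0.2407]
tool_rot: [-0.013, 1.0, -0.0, -0.001]
ft_force: [-0.8, -0.6, -0.6]
grip_width: 0.0515
grasp_force: 0.0
```

Run:
```python
from h import *
c=snap('wrist','w1.png'); o=c['obs']; print(o['clock'],o['eef_pos'],o['tool_rot'],o['joint_pos'],o['grip_width'])
print(proj('w1.png',[[.492,.278,.121],[.496,.125,.117]]))
a=cv2.imread('pics/w1.png'); cv2.imwrite('pics/w1b.png',cv2.resize(a,(800,600),interpolation=cv2.INTER_CUBIC))
```

```text
1.4 [0.49245048 0.27809263 0.24065619] [-1.29079618e-02  9.99916377e-01 -1.93035727e-04 -7.65630606e-04] [5.13855186e-01 3.70392653e-01 2.09020282e-01 1.41095248e+00
 3.96763521e-04 4.88038234e-01] 0.051490483585158245
[[282.17438221 199.65433486]
 [118.32429411 198.70213995]]
```

View pics/w1b.png

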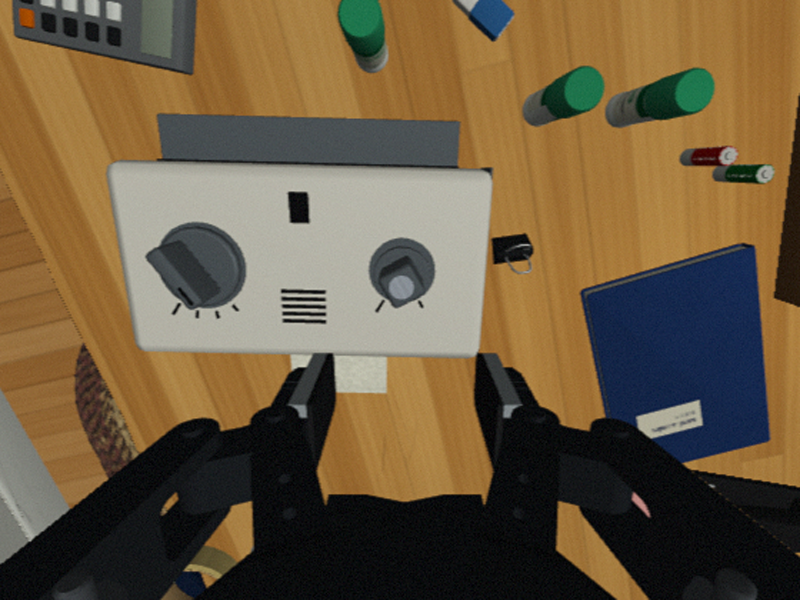

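The wrist view shows the knob top at (402,288) of the enlarged picture, as predicted, and its square boss is turned relative to the machine. The dial is at about (195,270), with four marks below it, the clip at (513,248), and the glue stick at (365,35). I'll zoom in for the turn angles.

Run:
```python
from h import *
a=cv2.imread('pics/w1.png')
f=lambda x,y:cv2.resize(a[y:y+70,x:x+66],None,fx=6,fy=6,interpolation=cv2.INTER_CUBIC)
cv2.imwrite('pics/c2.png',np.hstack([f(104,155),f(250,155)]))
```

```text
(no output)
```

View pics/c2.png

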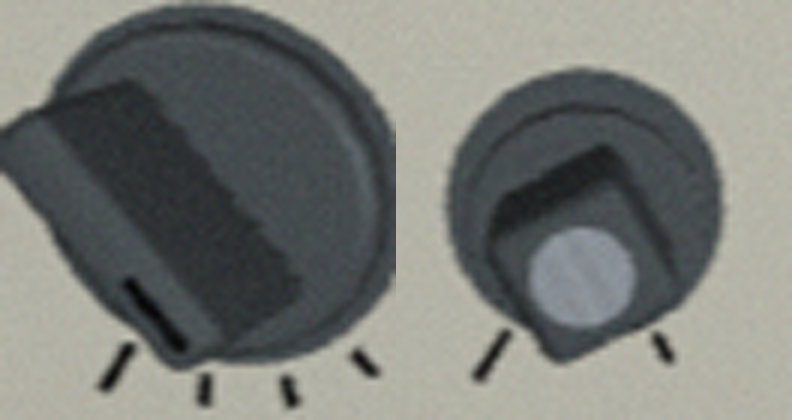

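Run:
```python
from h import *
L=lambda u,v,z:ray('w1.png',(104+u/6,155+v/6),z)[:2]
K=lambda u,v,z:ray('w1.png',(250+(u-396)/6,155+v/6),z)[:2]
an=lambda d:np.degrees(np.arctan2(d[1],d[0])).round(1)
w=lambda u,v,z:ray('w1.png',(u*.7,v*.7),z)[:2]
print('bar',an(L(222,348,.117)-L(45,115,.117)),an(L(170,365,.117)-L(0,135,.117)),'line',an(L(182,348,.117)-L(128,282,.117)))
print('bar ctr',(L(200,357,.117)+L(22,125,.117))/2, 'disc',(L(235,0,.079)+0))
print('knob ctr',K(582,277,.121),an(K(555,360,.121)-K(492,243,.121)),an(K(680,300,.121)-K(555,360,.121)))
kc=K(582,277,.121)
for p in((510,330),(477,378),(652,335),(672,360)): print('kmark',an(K(*p,.075)-kc))
dc=(L(200,357,.117)+L(22,125,.117))/2
for p in((118,366),(205,390),(290,390),(365,362)): print('dmark',an(L(*p,.075)-dc))
print('lam edges',an(w(490,170,.075)-w(113,163,.075)),an(w(475,355,.075)-w(145,350,.075)))
```

```text
bar 31.7 30.4 line 33.7
bar ctr [0.49283595 0.12957001] disc [0.45986281 0.13492647]
knob ctr [0.4934741 0.2769521] 28.2 118.2
kmark -28.8
kmark -29.9
kmark 28.7
kmark 30.6
dmark -36.0
dmark -14.3
dmark 8.3
dmark 31.1
lam edges 90.4 90.5
```

The knob boss is turned about +29°, centred near (0.4935, 0.277). The bar points at +31°, centred near (0.494, 0.128). Now I descend on the knob and grip it.

Call:
{"method": "move_arm", "body": {"moves": [[[0.001,-0.001,-0.02,9,60],[0.001,-0.001,-0.05,18,60],[0.001,-0.001,-0.08,28,60],[0.001,-0.001,-0.115,28,60],[0.001,-0.001,-0.145,28,60]]]}}

```text
clock: 2.08
eef_pos: [0.4919, 0.2784, 0.0954]
tool_rot: [-0.256, 0.967, 0.0, -0.0]
ft_force: [-0.2, -0.5, -0.6]
grip_width: 0.0512
grasp_force: 0.0
```

Call:
{"method": "move_arm", "body": {"moves": [[[0,0,0,0,60],[0,0,0,0,15],[0,0,0,0,15],[0,0,0,0,15],[0,0,0,0,15]]]}}

```text
clock: 2.7
eef_pos: [0.4948, 0.2772, 0.0985]
tool_rot: [-0.255, 0.967, -0.0, 0.002]
ft_force: [-0.7, -3.2, 6.3]
grip_width: 0.0228
grasp_force: 62.5
```

Call:
{"method": "move_arm", "body": {"moves": [[[0,0,-0.003,0,15],[0,0,-0.006,0,15],[0,0,-0.009,0,15],[0,0,-0.011,0,15],[0,0,-0.011,0,15]]]}}

```text
clock: 3.32
eef_pos: [0.495, 0.2772, 0.0905]
tool_rot: [-0.254, 0.967, -0.0, 0.003]
ft_force: [-5.0, -6.3, 22.2]
grip_width: 0.0227
grasp_force: 64.7
```

Call:
{"method": "move_arm", "body": {"moves": [[[0,0,0,-9,15],[0,0,0,-18,15],[0,0,0,-27,15],[0,0,0,-36,15],[0,0,0,-45,15]]]}}

```text
clock: 3.95
eef_pos: [0.4953, 0.2759, 0.0905]
tool_rot: [0.138, 0.99, -0.0, 0.003]
ft_force: [-4.7, -10.0, 22.4]
grip_width: 0.0227
grasp_force: 64.8
```

Call:
{"method": "move_arm", "body": {"moves": [[[0,0,0,-8,15],[0,0,0,-15,15],[0,0,0,-16,15],[0,0,0,-16,15],[0,0,0,-16,15]]]}}

```text
clock: 4.58
eef_pos: [0.4952, 0.2754, 0.0905]
tool_rot: [0.272, 0.962, -0.0, 0.003]
ft_force: [-4.8, -11.6, 23.1]
grip_width: 0.0228
grasp_force: 64.9
```

Run:
```python
from h import *
c=snap('wrist','w2.png'); o=c['obs']; print(o['ft_force'],o['ft_torque'],o['joint_pos'])
r=R.from_quat(o['tool_rot']).as_matrix(); print(np.degrees(np.arctan2(r[1,1],r[0,1])))
```

```text
[ -4.81705786 -11.56959223  23.05005452] [-2.48925515  1.20394728  0.02090603] [ 0.51006551  0.46414463 -0.05257536  1.0503669  -0.0047721   1.0612578 ]
58.41865693001213
```

Turned 61° with the knob down at full travel. Next I let it rise while still gripped.

Call:
{"method": "move_arm", "body": {"moves": [[[0,0,0.004,0,15],[0,0,0.008,0,15],[0,0,0.011,0,15],[0,0,0.013,0,15],[0,0,0.013,0,15]]]}}

```text
clock: 5.25
eef_pos: [0.495, 0.2753, 0.0988]
tool_rot: [0.272, 0.962, -0.001, 0.002]
ft_force: [3.2, -6.3, -1.7]
grip_width: 0.0226
grasp_force: 61.6
```

Call:
{"method": "move_arm", "body": {"moves": [[[0,0,0,0,60],[0,0,0,0,60],[0,0,0.03,0,60],[0,0,0.08,0,60],[0,0,0.13,5,60]]]}}

```text
clock: 5.88
eef_pos: [0.4933, 0.2779, 0.23]
tool_rot: [0.227, 0.974, 0.0, -0.0]
ft_force: [0.9, 0.9, 1.1]
grip_width: 0.0518
grasp_force: 0.0
```

Call:
{"method": "move_arm", "body": {"moves": [[[0,-0.04,0,10,60],[0,-0.08,0,20,60],[0,-0.12,0,30,60],[0,-0.145,0,40,60],[0,-0.145,0,50,60]]]}}

```text
clock: 6.5
eef_pos: [0.4938, 0.1312, 0.2291]
tool_rot: [-0.206, 0.979, 0.0, 0.001]
ft_force: [-0.2, 1.1, 0.3]
grip_width: 0.0511
grasp_force: 0.0
```

Call:
{"method": "move_arm", "body": {"moves": [[[0,0,0,8,60],[0,0,0,8,60],[0,0,0,8,60]]]}}

```text
clock: 6.88
eef_pos: [0.4937, 0.1328, 0.2286]
tool_rot: [-0.271, 0.963, 0.0, 0.0]
ft_force: [-0.3, 0.1, -0.2]
grip_width: 0.0514
grasp_force: 0.0
```

Run:
```python
from h import *
c=snap('wrist','w3.png'); o=c['obs']; print(o['clock'],o['eef_pos'],o['ft_force'],o['joint_pos'])
r=R.from_quat(o['tool_rot']).as_matrix(); print(np.degrees(np.arctan2(r[1,1],r[0,1])))
print(proj('w3.png',[[.494,.128,.117],[.4935,.277,.121]]))
a=cv2.imread('pics/w3.png')
cv2.imwrite('pics/w3b.png',cv2.resize(a,(800,600),interpolation=cv2.INTER_CUBIC))
```

```text
6.875 [0.49369322 0.13279694 0.22857475] [-0.33914493  0.13337413 -0.18155515] [ 2.62580459e-01  2.63572083e-01  2.82195497e-02  1.33483569e+00
  3.14570884e-04 -2.86298429e-01]
121.44845171829314
[[277.58835478 199.47726552]
 [411.39036564 278.44681358]]
```

View pics/w3b.png

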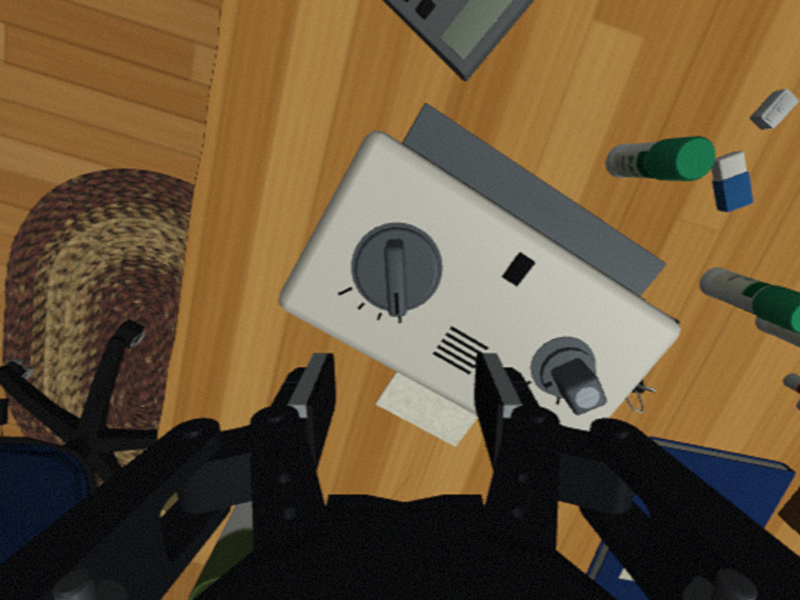

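The bar's top runs from (395,240) to (397,317), in line with the fingers. The knob is at (578,378), turned and up. Next I descend on the bar.

Call:
{"method": "move_arm", "body": {"moves": [[[0,-0.003,-0.03,0,60],[-0.001,-0.005,-0.07,0,60],[-0.001,-0.005,-0.11,0,60],[-0.001,-0.005,-0.137,0,60],[-0.001,-0.005,-0.137,0,60]]]}}

```text
clock: 7.55
eef_pos: [0.4906, 0.1271, 0.0892]
tool_rot: [-0.271, 0.962, 0.0, -0.003]
ft_force: [-0.8, 0.6, 0.1]
grip_width: 0.0513
grasp_force: 0.0
```

Call:
{"method": "move_arm", "body": {"moves": [[[0,0,0,0,5],[0,0,0,0,5],[0,0,0,0,5],[0,0,0,0,5],[0,0,0,0,5]]]}}

```text
clock: 8.18
eef_pos: [0.4948, 0.1268, 0.0932]
tool_rot: [-0.271, 0.963, -0.001, 0.002]
ft_force: [1.6, -4.4, 6.1]
grip_width: 0.011
grasp_force: 60.1
```

Call:
{"method": "move_arm", "body": {"moves": [[[0,0,0,-9,5],[0,0,0,-18,5],[0,0,0,-27,5],[0,0,0,-36,5],[0,0,0,-45,5]]]}}

```text
clock: 8.8
eef_pos: [0.495, 0.1257, 0.0932]
tool_rot: [0.12, 0.993, -0.001, 0.003]
ft_force: [2.4, -7.9, 6.2]
grip_width: 0.0111
grasp_force: 60.2
```

Call:
{"method": "move_arm", "body": {"moves": [[[0,0,0,-8,5],[0,0,0,-16,5],[0,0,0,-24,5],[0,0,0,-24,5],[0,0,0,-24,5]]]}}

```text
clock: 9.43
eef_pos: [0.4948, 0.1252, 0.0932]
tool_rot: [0.322, 0.947, -0.001, 0.003]
ft_force: [2.8, -7.9, 6.5]
grip_width: 0.0109
grasp_force: 60.4
```

Run:
```python
from h import *
snap('scene','scene2.png');snap('side','side2.png')
o=monitor.get_obs(); print(o['eef_pos'],o['ft_force'],o['ft_torque'],o['joint_pos'],o['grip_width'])
r=R.from_quat(o['tool_rot']).as_matrix(); print(np.degrees(np.arctan2(r[1,1],r[0,1])))
a=cv2.imread('pics/scene2.png')[170:300,195:345];b=cv2.imread('pics/side2.png')[165:275,195:345]
a=cv2.resize(a,(400,347),interpolation=2);b=cv2.resize(b,(400,293),interpolation=2)
cv2.imwrite('pics/c3.png',np.hstack([a,np.vstack([b,np.zeros((54,400,3),np.uint8)])]))
```

```text
[0.49479222 0.12517621 0.09319982] [ 3.23099475 -8.70285577  6.75468845] [-1.85974622 -0.4787984   0.16778684] [ 0.25110544  0.36180585 -0.20668126  0.99830553 -0.00557817  0.9067289 ] 0.010771823268682998
52.43484677584746
```

View pics/c3.png

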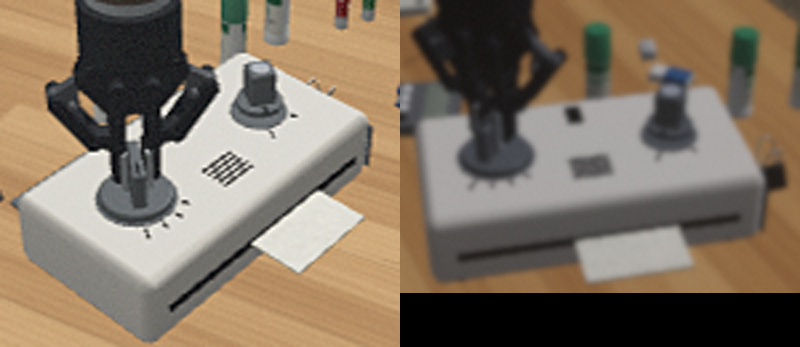

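The dial has turned 69° (1.20 rad) and is held against about 0.17 N m. The knob is up at its other mark, and the glue stick and clip stand where they were.

```bash
python3 -c "
from h import *
print(job.job_done())"
```

```text
the job is handed in; nothing more can be done
None
```

I handed the job in with the lock knob up at its other mark, the release dial gripped and held at about 1.20 rad (third position), and the glue stick and black clip left untouched; the hand-in returned no verdict.

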